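# Index the relay feed by one turn of its hand wheel

## Robot

A 6-joint arm with a two-finger parallel gripper is mounted at the origin on a cart in front of the work surface, level with it; the furniture and walls round the work are solid. World frame = base frame: x ahead of the robot, y to its left, z up, the work surface at z = 0. Lengths are in m, angles in rad, forces in N, time in s.
With the tool pointing down it reaches from about 0.275 to 0.725 m from the base axis. Payload 5.6 kg.
Tool frame: the origin (TCP) lies at the very end of the fingers, on their centre line; the grasp point (between the pads) lies 19 mm behind it (ctrl.grip_point_offset is the distance from the TCP to the grasp point, in m); z points along the fingers, y is the line along which they close (so a half turn about z gives the same grasp; the last joint's range is limited). The gripper opens to 85 mm and grips with 20 to 120 N. Pads are 22 mm wide; open, the fingers measure 114 mm over their backs; the gripper's body (76 mm by 85 mm) begins 54 mm behind the grasp point. The pads swing forward as they close: fully open they stand 13 mm farther back than shut.
Start: joints at [1.481, 0.255, 0.108, 0, -1.424, -0.285], TCP at [0.201, 0.512, 0.231] pointing down, gripper open.
Joint ranges: [-2.95, 2.95], [-1.21, 1.97], [-1.09, 1.5], [-2.87, 1.71], [-2.94, -0.07], [-3.05, 3.05]. Speed limits (rad/s): [2.57, 2.57, 3.14, 3.14, 3.14, 3.14].

## Interface

Orientations are given as a unit quaternion [x, y, z, w].
In Python, from cell import ctrl gives the robot as it stands.
- The arm moves only by the tool play_rows, never from a script. Its argument "steps" is a list that holds one entry, the list of rows, each a list of 7 numbers: the opening, from 0 (shut) to 1 (fully open), then the shift along the tool's x, y, z in mm, then the turn, a rotation vector about the tool's x, y, z in degrees. A call has 1 to 12 rows; each row is the pose to reach, as a shift and turn from the pose commanded when the call began, along the tool's axes at that moment; what a row does not reach only later rows make up. A row lasts 1/10 s, in which the tool goes at most 50 mm and 8.59 degrees, less where a joint would pass 70% of its speed; a pose out of reach is approached as far as the arm can. A call with a gripper value outside its range is refused whole. The fingers move at their own pace and stop on an object; the grip force is fixed at half the most. Time passes only in rows, so rows that repeat a pose let the fingers close. It gives the time, the measured TCP pose, the force, the opening and the grip force at its end, in the units of the state.
- ctrl.read_state(): the state, without advancing time (a new reading comes with each control period).
- ctrl.snapshot(name): name is "side" or "top" or "wrist"; returns the picture (400x640x3 uint8, red, green, blue); there is no depth.
- ctrl.get_calibration(name): a dict with "fov_y" (degrees; the focal length in pixels is half the picture's height over the tangent of half this angle, whatever the lens; pixels are square), "cx", "cy" (the principal point, pixels), "camera_from_world" (4x4, takes a point from world to camera coordinates). Camera axes: x right, y down, z forward; pixel columns grow to the right and rows downward; lengths in m; the calibration is good to about 2 mm. A picture is of the moment at which its call begins: read the wrist's pose just before it. get_calibration takes no time and is no camera call; for the wrist camera it gives the pose at the moment of the call.
- ctrl.sign_off(): hands the job in; it is judged then, once.
Trained networks look in the newest picture that a camera, given by its name, has taken for a name from the list of things; names that differ only in an ending like _2 or _b are one class to them, and where a whole thing is asked for, a point or a joint stands for the part that bears it (a point fixed in the world has none). Each returns a list of dicts, best first, with "p" (0 to 1); they miss things now and then, are a little off and sometimes report something else, mostly with a low value. They report only what shows in the picture. A call takes as long as a camera call.
- ctrl.look_for(camera, query): "centre" ([x, y, z] in m, in world coordinates, good to about 4 mm: the middle of the surface that is visible of it).
- ctrl.landmark_of(camera, query): "centre" ([x, y, z] in m, in world coordinates, good to about 4 mm: a listed point, or the origin of a listed thing).
The state is a dict: "clock": time; "q": joint angles; "joint_velocities": joint speeds; "effort": joint torques, N m; "eef_pos": TCP position; "orientation": TCP orientation; "contact_force": force on the tool from outside, world axes, zero at the start; "wrist_torque": the same for the moment, N m; "gripper_width": finger opening in m; "grasp_force": force on a finger pad.
Only numpy, scipy, OpenCV 4.12 (cv2) and the standard library are available. Lean on these libraries where they do the work, as an engineer would, in place of code of your own. Each camera call takes 0.05 s, during which the arm holds its last target. There are 200 camera calls.

## Task

Bring the next relay under the probe: with the fingertips, push the hand wheel of the relay feed round by its upright handle, clockwise seen from above, through exactly one full turn, so that the handle stands at the index pointer again, and leave it there. Only push the handle, gently, do not grip it; do not push the relay carriage itself, and leave the loose things lying around the feed where they are.

Things in the scene. Friction and masses are not known exactly. Their poses are not given: they have to be found in the camera images.
- wheel (a joint): Turning angle of the hand wheel (rad). About 0 at the start (handle at the index pointer), grows clockwise seen from above; one full turn reads 6.283. The wheel has no stop near there. It turns against steady friction (about 2 to 3 N at the handle), does not coast and stays where it is left.
- wheel_axis (a point): Point on the vertical axis of the flat, three-spoked grey hand wheel (138 mm across the rim), 72 mm above the worktop, level with the top of the rim. Only the hub (top 78 mm above the worktop) and the handle rise above the rim.
- handle: The black upright handle on the rim of the wheel, a round grip 18 to 19 mm thick; origin at its foot on its own axis, 69 mm above the worktop and 62 mm from the wheel's axis; it reaches up to 125 mm above the worktop. It goes round with the wheel, spins loosely on its own pin, and is the tallest part of the feed.
- index_mark (a point): Tip of the fixed aluminium index pointer, 76 mm from the wheel's axis, 62 mm above the worktop and lower than the rim's top; it points to the wheel's axis. At the start the handle stands at it, to within 5 degrees.
- feed_base: The fixed frame of the feed: a 295 x 220 mm dark steel plate, 10 mm thick; origin under the wheel's axis at worktop height, z up; its x axis points from the wheel to the relay carriage (133 mm away), and the index pointer lies on its -x side. The plate reaches from x = -110 to 185 mm and y = -110 to 110 mm.
- carriage: Aluminium carriage on rails, with a row of four orange relays (tops 69 mm above the worktop), geared to the wheel: one turn clockwise moves it 30 mm along the frame's -y and brings the next relay under the brass probe. Origin at its underside, 20 mm above the worktop, under the relay that starts below the probe. The probe's bracket rises to 96 mm above the worktop.
- spare_relay: Loose orange relay, 21 x 28 x 39 mm, beside the plate; origin at the centre of its underside. To be left alone.
- loose_knob: Loose black control knob, 35 mm across, 18 mm high, beside the plate; origin at the centre of its underside. To be left alone.
- tape_roll: Loose small dark roll of tape, 53 mm across, 19 mm high, beside the plate; origin at the centre of its underside. To be left alone.
- spanner: Loose steel spanner, 146 mm long, 6 mm thick, lying beside the plate; origin at the centre of its underside. To be left alone.

How it is judged:
By the outcome, as a careful person would: the job done as asked, in the order asked, and still so for the second after the job is handed in, with the robot touching nothing.
It also fails if it takes over 51 s, if anything falls off the work surface, if the arm or the gripper's body presses on something with over 40 N, if the wrist force passes 120 N, or if a joint passes its speed limit or range.

## Working session

There is one attempt and no reset: what is moved stays moved. The work goes in short steps, Python scripts to look and compute and a tool call to move; the robot and the scene stay as the last step left them, time stands still between calls to the robot, and variables do not carry over. Pictures are saved under pics/ and viewed, at most 10 in all, crops included, and the job is handed in when it is done.

Besides the shell and the picture viewer there is one more tool, called after "Call:" in YAML: its name, and indented under it one key for each argument. play_rows: Moves the arm, as the interface text tells. Its arguments: {"type":"object","properties":{"steps":{"type":"array","items":{"type":"array","items":{"type":"array","items":{"type":"number"}}}}},"required":["steps"]}

```bash
mkdir -p pics; python3 - <<'E'
from cell import ctrl
import cv2,numpy as np
s=ctrl.read_state();print(s['clock'],s['eef_pos'],s['orientation'],s['gripper_width'])
for c in ['top','side']:
    im=ctrl.snapshot(c);cv2.imwrite(f'pics/{c}0.png',im[:,:,::-1])
    for n in ['wheel_axis','handle','index_mark','feed_base','carriage']:
        print(c,n,[(np.round(r['centre'],4).tolist(),round(r['p'],2)) for r in ctrl.landmark_of(c,n)[:2]])
print(ctrl.read_state()['clock'])
E
```

```text
0.0 [0.20112882 0.51134483 0.23040089] [ 9.82485279e-01 -1.86337707e-01 -1.21463146e-04  9.59548048e-04] 0.08523038347836676
top wheel_axis [([0.5543, -0.114, 0.0692], 0.95)]
top handle [([0.4987, -0.144, 0.0674], 0.65)]
top index_mark [([0.4828, -0.1475, 0.063], 0.9)]
top feed_base [([0.5561, -0.1155, -0.0041], 0.61), ([0.3819, -0.1202, -0.0002], 0.53)]
top carriage [([0.6784, -0.0716, 0.0192], 0.8)]
side wheel_axis [([0.5484, -0.1163, 0.0696], 0.93)]
side handle [([0.4944, -0.1485, 0.0666], 0.79)]
side index_mark [([0.4763, -0.1473, 0.0644], 0.59)]
side feed_base [([0.5552, -0.1184, 0.0], 0.87), ([0.4932, -0.1501, 0.0696], 0.26)]
side carriage [([0.6779, -0.0722, 0.0197], 0.85)]
0.6
```

View pics/top0.png

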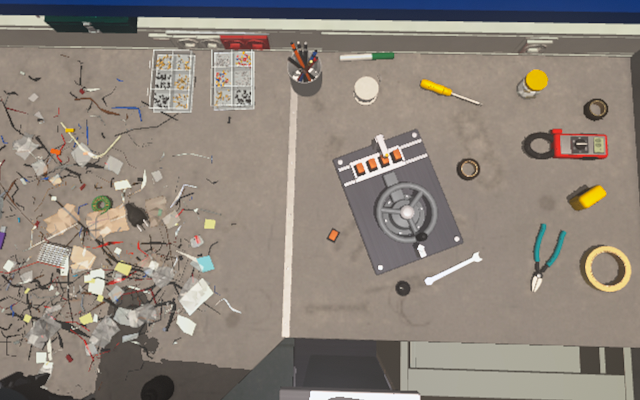

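View pics/side0.png

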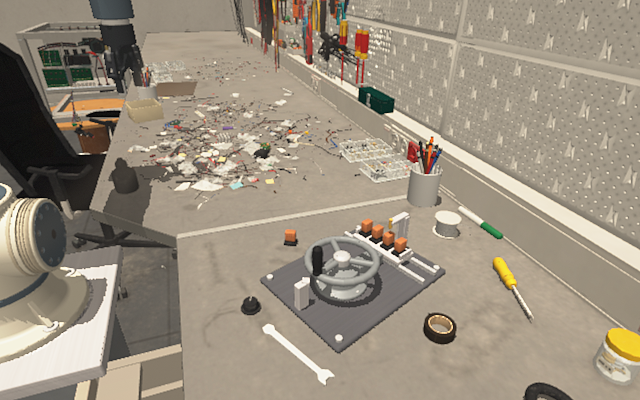

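The top view shows the wheel hub at about (408,212) and the handle at (421,237) next to the pointer at (421,250). The side view agrees, and the loose parts lie clear of the wheel. I'll move above the feed with the fingers shut.

Call:
play_rows:
  steps:
    - [[0,15,14,0,0,0,1],[0,45,41,0,0,0,4],[0,80,74,0,0,0,7],[0,115,106,0,0,0,10],[0,150,138,0,0,0,13],[0,185,170,0,0,0,16],[0,220,203,0,0,0,19],[0,255,235,0,0,0,22],[0,290,267,0,0,0,25],[0,325,299,0,0,0,28],[0,360,332,0,0,0,31],[0,395,364,0,0,0,34]]

```text
clock: 1.8
eef_pos: [0.4361, 0.0265, 0.2317]
orientation: [0.885, -0.466, 0.0, -0.0]
contact_force: [2.0, 0.7, 0.8]
gripper_width: -0.0003
grasp_force: 0.0
```

```bash
cat > h.py <<'E'
from cell import ctrl
import cv2,numpy as np
def pose():
    s=ctrl.read_state();q=s['orientation'];return np.array(s['eef_pos']),2*np.arctan2(q[1],q[0]),s
def look(c,ns,save=None):
    im=ctrl.snapshot(c)
    if save: cv2.imwrite(f'pics/{save}.png',im[:,:,::-1])
    for n in ns: print(c,n,[(np.round(r['centre'],4).tolist(),round(r['p'],2)) for r in ctrl.landmark_of(c,n)[:2]])
def rows(targets,p0,y0,g=0):
    """targets: (x,y,z,yaw) world; yaw continuous; rows relative to pose p0,y0"""
    o=[]
    for x,y,z,a in targets:
        d=np.array([x,y,z])-p0;c,s=np.cos(y0),np.sin(y0)
        t=np.degrees((y0-a+np.pi)%(2*np.pi)-np.pi)
        o.append([g]+np.round([1e3*(d[0]*c+d[1]*s),1e3*(d[0]*s-d[1]*c),-1e3*d[2]],1).tolist()+[0,0,round(t,1)])
    print(o)
E
python3 - <<'E'
from h import *
p,y,s=pose();print(p,np.degrees(y),np.degrees(s['q']))
T=np.array(ctrl.get_calibration('wrist')['camera_from_world']);print(np.linalg.inv(T)[:3,[2,3]].T)
look('wrist',['wheel_axis','handle','index_mark','carriage'],'w1')
E
```

```text
[0.43612784 0.02653578 0.23171755] -55.58512292910535 [ 2.41772999e+01  1.60220962e+00 -9.16610945e+00  2.11035266e-03
 -7.91624255e+01  1.02371816e+01]
[[-0.17083978  0.25183456 -0.95257185]
 [ 0.48138959 -0.03866497  0.3749863 ]]
wrist wheel_axis []
wrist handle [([0.5003, 0.0419, -0.0002], 0.74)]
wrist index_mark []
wrist carriage []
```

View pics/w1.png

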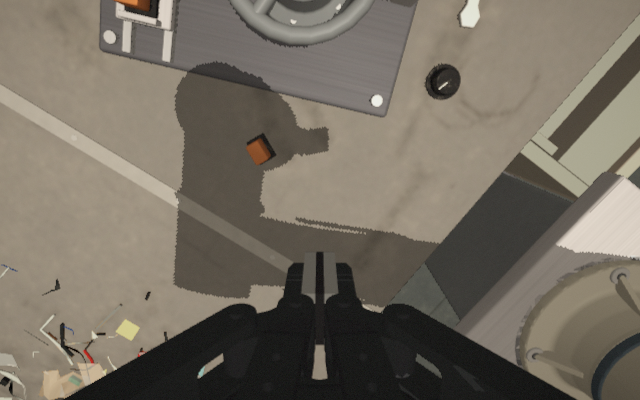

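The wheel is only half in view, with the rim at the top around (300,30). The spare relay at (259,150) and the knob at (443,82) are clear of the path. I'll shift closer.

Call:
play_rows:
  steps:
    - [[0,30,-5,0,0,0,3],[0,65,-11,0,0,0,6],[0,100,-18,0,0,0,9],[0,120,-21,0,0,0,10],[0,120,-21,0,0,0,10]]

```text
clock: 2.55
eef_pos: [0.522, -0.0582, 0.2305]
orientation: [0.841, -0.541, -0.0, 0.0]
contact_force: [0.3, -0.1, 0.5]
gripper_width: -0.0001
grasp_force: 0.0
```

```bash
python3 - <<'E'
from h import *
p,y,s=pose();print(p,np.degrees(y),s['clock'])
for i in range(2): look('wrist',['wheel_axis','handle','index_mark','carriage','feed_base'],'w2')
E
```

```text
[ 0.52198465 -0.05818248  0.23054171] -65.45066458880208 2.55
wrist wheel_axis [([0.5562, -0.1215, 0.0742], 0.89)]
wrist handle [([0.4986, -0.1479, 0.0671], 0.91)]
wrist index_mark [([0.4826, -0.1471, 0.0615], 0.96)]
wrist carriage [([0.6747, -0.0703, 0.019], 0.88)]
wrist feed_base [([0.5537, -0.1187, -0.0004], 0.84)]
wrist wheel_axis [([0.555, -0.1211, 0.0707], 0.66)]
wrist handle [([0.4993, -0.1451, 0.0688], 0.9)]
wrist index_mark [([0.4803, -0.1462, 0.0588], 0.9)]
wrist carriage [([0.6744, -0.0675, 0.0187], 0.95), ([0.5525, -0.12, 0.0699], 0.19)]
wrist feed_base [([0.5529, -0.1215, -0.0031], 0.85), ([0.4996, -0.1458, 0.0682], 0.18)]
```

View pics/w2.png

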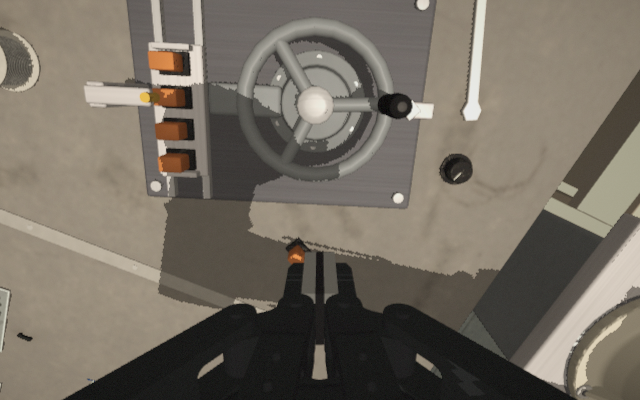

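The wheel is in full view: hub (316,104), handle top (398,106), pointer to the right at (412-433,110), and plate bolts at (422,4), (398,198) and (156,187).

```bash
python3 - <<'E'
from h import *
K=ctrl.get_calibration('wrist');f=200/np.tan(np.radians(K['fov_y']/2));W=np.linalg.inv(np.array(K['camera_from_world']))
def w(u,v,z):
    d=W[:3,:3]@[(u-K['cx'])/f,(v-K['cy'])/f,1];return (W[:3,3]+d*(z-W[2,3])/d[2])[:2]
b=[w(422,4,.012),w(398,198,.012),w(156,187,.012)]
print('bolts',b,'yaw',np.degrees(np.arctan2(*(b[2]-b[1])[::-1])),np.degrees(np.arctan2(*(b[0]-b[1])[::-1]))+90)
print('hub',w(316,104,.078),'rim l,r,t,b',w(238,100,.064),w(394,100,.064),w(316,17,.064),w(316,180,.064))
print('htop',w(399,105,.125),'idx',w(411,110,.062),w(433,110,.062))
E
```

```text
bolts [array([ 0.50069845, -0.24348745]), array([ 0.42952277, -0.06628681]), array([0.67769243, 0.03369615])] yaw 21.943593096946728 21.8837072146748
hub [ 0.55403233 -0.12154225] rim l,r,t,b [ 0.61727132 -0.09581681] [ 0.49355528 -0.15255037] [ 0.58220501 -0.18310894] [ 0.52569056 -0.05890209]
htop [ 0.50071992 -0.14663539] idx [ 0.4754377  -0.15149851] [ 0.45773964 -0.15961516]
```

```bash
cat >> h.py <<'E'
A=np.array([.5542,-.1205])
def tgt(phi,off=.0203,flip=1,z=.09,r=.062):
    a=np.radians(phi);u=np.array([np.cos(a),np.sin(a)]);t=np.array([u[1],-u[0]])
    p=A+r*u-off*t
    return (p[0],p[1],z,np.arctan2(t[1],t[0])+(np.pi if flip else 0))
def where(p):
    "TCP relative to axis: radius, angle of handle if in contact with aligned face"
    v=p[:2]-A;R=np.hypot(*v);return 1e3*R,np.degrees(np.arctan2(v[1],v[0]))
E
python3 - <<'E'
from h import *
p,y,s=pose()
rows([tgt(205.3,.04,1,z) for z in (.23,.09)]+[tgt(205.3,.024,1)]+[tgt(205.3,.0203,1)],p,y)
E
```

```text
[[0, 111.2, 57.0, 1.4, 0, 0, np.float64(-0.8)], [0, 111.2, 57.0, 141.4, 0, 0, np.float64(-0.8)], [0, 95.2, 57.2, 141.4, 0, 0, np.float64(-0.8)], [0, 91.5, 57.3, 141.4, 0, 0, np.float64(-0.8)]]
```

Call:
play_rows:
  steps:
    - [[0,30,15,0,0,0,0],[0,65,33,0,0,0,0],[0,100,51,0,0,0,-0.8],[0,112,57,0,0,0,-0.8],[0,112,57,20,0,0,-0.8],[0,112,57,50,0,0,-0.8],[0,112,57,80,0,0,-0.8],[0,112,57,110,0,0,-0.8],[0,112,57,130,0,0,-0.8],[0,112,57,140,0,0,-0.8],[0,112,57,140,0,0,-0.8]]

```text
clock: 4.25
eef_pos: [0.5149, -0.1838, 0.0902]
orientation: [0.845, -0.535, -0.001, 0.001]
contact_force: [1.5, -0.3, 0.6]
gripper_width: 0.0003
grasp_force: 0.0
```

Call:
play_rows:
  steps:
    - [[0,-5,0,0,0,0,0],[0,-10,0,0,0,0,0],[0,-12,0,0,0,0,0],[0,-12,0,0,0,0,0]]

```text
clock: 4.65
eef_pos: [0.5107, -0.1728, 0.0921]
orientation: [0.845, -0.535, 0.001, -0.0]
contact_force: [0.3, 0.1, -0.0]
gripper_width: 0.0002
grasp_force: 0.0
```

```bash
python3 - <<'E'
from h import *
p,y,s=pose();print(p,np.degrees(y),s['clock'],s['contact_force'])
rows([tgt(205.3,.024,1),tgt(205.3,.0203,1)],p,y)
look('wrist',['handle'],'w3')
E
```

```text
[ 0.51072946 -0.17280745  0.0921204 ] -64.6397480929978 4.65 [ 0.28111234  0.13279226 -0.00806867]
[[0, -4.7, 0.3, 2.1, 0, 0, np.float64(0.1)], [0, -8.4, 0.3, 2.1, 0, 0, np.float64(0.1)]]
wrist handle []
```

View pics/w3.png

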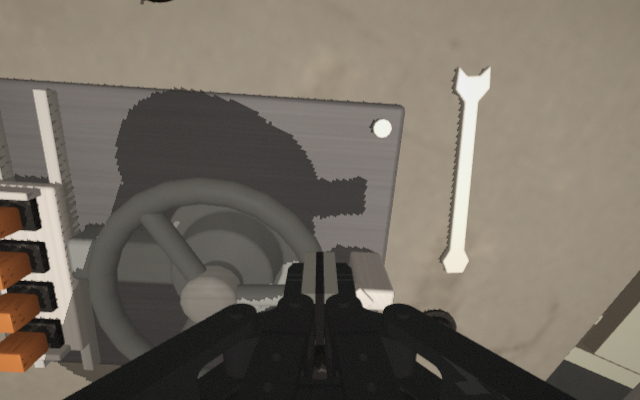

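The handle is hidden behind the fingers at about (320,290), next to the pointer at (370,275), as planned. I'll creep forward until it touches.

Call:
play_rows:
  steps:
    - [[0,-3,0,1,0,0,0],[0,-6,0,1,0,0,0],[0,-6,0,1,0,0,0]]

```text
clock: 5.05
eef_pos: [0.5077, -0.1675, 0.0902]
orientation: [0.845, -0.535, -0.0, 0.0]
contact_force: [0.1, -0.5, 0.1]
gripper_width: 0.0001
grasp_force: 0.0
```

Call:
play_rows:
  steps:
    - [[0,-1,0,0,0,0,0],[0,-1,0,0,0,0,0]]

```text
clock: 5.25
eef_pos: [0.5075, -0.1668, 0.0903]
orientation: [0.845, -0.535, -0.0, -0.0]
contact_force: [-0.6, 0.4, 0.8]
gripper_width: -0.0001
grasp_force: 0.0
```

Call:
play_rows:
  steps:
    - [[0,-1,0,0,0,0,0],[0,-1,0,0,0,0,0]]

```text
clock: 5.45
eef_pos: [0.507, -0.1659, 0.0903]
orientation: [0.845, -0.535, -0.0, -0.0]
contact_force: [-0.0, -0.2, 0.1]
gripper_width: -0.0001
grasp_force: 0.0
```

Call:
play_rows:
  steps:
    - [[0,-1,0,0,0,0,0],[0,-1,0,0,0,0,0]]

```text
clock: 5.65
eef_pos: [0.5066, -0.165, 0.0903]
orientation: [0.845, -0.535, -0.0, 0.0]
contact_force: [0.5, 0.8, 0.1]
gripper_width: -0.0001
grasp_force: 0.0
```

Call:
play_rows:
  steps:
    - [[0,-1,0,0,0,0,0],[0,-1,0,0,0,0,0]]

```text
clock: 5.85
eef_pos: [0.5061, -0.1641, 0.0903]
orientation: [0.845, -0.535, -0.0, 0.0]
contact_force: [-0.9, -0.6, 0.5]
gripper_width: 0.0001
grasp_force: 0.0
```

Call:
play_rows:
  steps:
    - [[0,-1,0,0,0,0,0],[0,-1,0,0,0,0,0]]

```text
clock: 6.05
eef_pos: [0.5058, -0.1633, 0.0903]
orientation: [0.845, -0.535, 0.0, 0.0]
contact_force: [0.2, -0.7, 0.4]
gripper_width: 0.0002
grasp_force: 0.4
```

Call:
play_rows:
  steps:
    - [[0,-1,0,0,0,0,0],[0,-1,0,0,0,0,0]]

```text
clock: 6.25
eef_pos: [0.5054, -0.1625, 0.0904]
orientation: [0.845, -0.535, 0.0, 0.0]
contact_force: [0.9, -2.1, -0.5]
gripper_width: 0.0
grasp_force: 1.0
```

Call:
play_rows:
  steps:
    - [[0,-1,0,0,0,0,0],[0,-1,0,0,0,0,0]]

```text
clock: 6.45
eef_pos: [0.5049, -0.1615, 0.0903]
orientation: [0.845, -0.535, 0.0, 0.0]
contact_force: [1.6, -2.0, -0.5]
gripper_width: 0.0001
grasp_force: 1.1
```

```bash
python3 - <<'E'
from h import *
np.set_printoptions(legacy='1.25')
p,y,s=pose()
rows([tgt(f,.019,1) for f in np.arange(200,140,-5)],p,y)
q=tgt(145,.019,1)
rows([tgt(f,.019,1) for f in np.arange(140,80,-5)],np.array(q[:3]),q[3])
E
```

```text
[[0, -2.8, 1.4, 0.3, 0, 0, 5.3], [0, -8.4, 2.3, 0.3, 0, 0, 10.3], [0, -14.0, 2.7, 0.3, 0, 0, 15.3], [0, -19.7, 2.7, 0.3, 0, 0, 20.3], [0, -25.3, 2.1, 0.3, 0, 0, 25.3], [0, -30.9, 1.0, 0.3, 0, 0, 30.3], [0, -36.3, -0.5, 0.3, 0, 0, 35.3], [0, -41.6, -2.5, 0.3, 0, 0, 40.3], [0, -46.7, -5.0, 0.3, 0, 0, 45.3], [0, -51.6, -7.9, 0.3, 0, 0, 50.3], [0, -56.1, -11.2, 0.3, 0, 0, 55.3], [0, -60.4, -14.9, 0.3, 0, 0, 60.3]]
[[0, -5.5, 1.4, -0.0, 0, 0, 5.0], [0, -11.1, 2.4, -0.0, 0, 0, 10.0], [0, -16.7, 2.8, -0.0, 0, 0, 15.0], [0, -22.4, 2.8, -0.0, 0, 0, 20.0], [0, -28.0, 2.2, -0.0, 0, 0, 25.0], [0, -33.5, 1.2, -0.0, 0, 0, 30.0], [0, -39.0, -0.3, -0.0, 0, 0, 35.0], [0, -44.3, -2.3, -0.0, 0, 0, 40.0], [0, -49.4, -4.7, -0.0, 0, 0, 45.0], [0, -54.3, -7.6, -0.0, 0, 0, 50.0], [0, -58.9, -10.9, -0.0, 0, 0, 55.0], [0, -63.2, -14.5, -0.0, 0, 0, 60.0]]
```

Call:
play_rows:
  steps:
    - [[0,-2.8,1.4,0.3,0,0,5.3],[0,-8.4,2.3,0.3,0,0,10.3],[0,-14.0,2.7,0.3,0,0,15.3],[0,-19.7,2.7,0.3,0,0,20.3],[0,-25.3,2.1,0.3,0,0,25.3],[0,-30.9,1.0,0.3,0,0,30.3],[0,-36.3,-0.5,0.3,0,0,35.3],[0,-41.6,-2.5,0.3,0,0,40.3],[0,-46.7,-5.0,0.3,0,0,45.3],[0,-51.6,-7.9,0.3,0,0,50.3],[0,-56.1,-11.2,0.3,0,0,55.3],[0,-60.4,-14.9,0.3,0,0,60.3]]

```text
clock: 7.65
eef_pos: [0.4919, -0.1005, 0.0902]
orientation: [-0.46, 0.888, 0.0, -0.001]
contact_force: [-1.1, -3.1, 1.9]
gripper_width: 0.0002
grasp_force: 1.4
```

```bash
python3 - <<'E'
from h import *
p,y,s=pose();print(p,np.degrees(y)%360,s['contact_force'],tgt(145,.019))
look('top',['handle'])
E
```

```text
[ 0.4918533  -0.10051652  0.09017216] 234.81895196241499 [-1.13520983 -3.12473487  1.87047024] (np.float64(0.49251462096341264), np.float64(-0.100502149787726), 0.09, np.float64(4.101523742186675))
top handle [([0.6657, -0.2676, -0.0017], 0.33)]
```

Contact is good, with about 3 N of push. I'll carry on with the same arc.

Call:
play_rows:
  steps:
    - [[0,-5.5,1.4,0,0,0,5],[0,-11.1,2.4,0,0,0,10],[0,-16.7,2.8,0,0,0,15],[0,-22.4,2.8,0,0,0,20],[0,-28,2.2,0,0,0,25],[0,-33.5,1.2,0,0,0,30],[0,-39,-0.3,0,0,0,35],[0,-44.3,-2.3,0,0,0,40],[0,-49.4,-4.7,0,0,0,45],[0,-54.3,-7.6,0,0,0,50],[0,-58.9,-10.9,0,0,0,55],[0,-63.2,-14.5,0,0,0,60]]

```text
clock: 8.95
eef_pos: [0.5398, -0.0569, 0.0898]
orientation: [0.044, 0.999, 0.0, -0.001]
contact_force: [-2.8, -0.3, 2.8]
gripper_width: 0.0003
grasp_force: 1.3
```

```bash
python3 - <<'E'
from h import *
p,y,s=pose();print(p,np.degrees(y)%360,s['contact_force'],np.degrees(s['q'][5]),tgt(85,.019))
look('side',['handle'],'s1')
E
```

```text
[ 0.53977805 -0.05689808  0.0897884 ] 174.96287600792837 [-2.80916139 -0.27006986  2.80182181] -105.49304750896387 (np.float64(0.5406759567866116), np.float64(-0.057079969606106264), 0.09, np.float64(3.0543261909900767))
side handle [([0.4766, -0.145, 0.0612], 0.75), ([0.5565, -0.059, 0.0693], 0.61)]
```

View pics/s1.png

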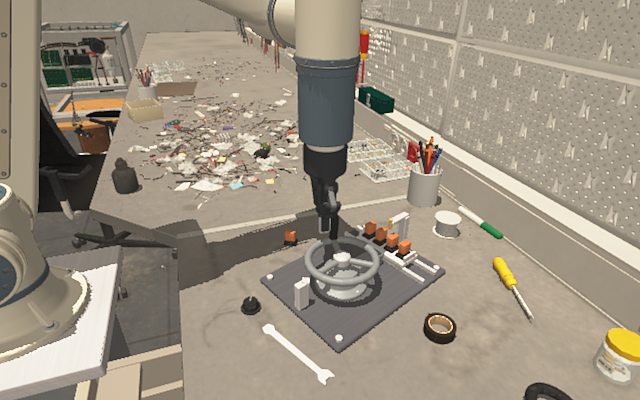

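The side view shows the fingers at (325,220) behind the handle on the left of the rim. Base and loose parts haven't moved.

Call:
play_rows:
  steps:
    - [[0,-5.5,1.4,0,0,0,5],[0,-11.1,2.4,0,0,0,10],[0,-16.7,2.8,0,0,0,15],[0,-22.4,2.8,0,0,0,20],[0,-28,2.2,0,0,0,25],[0,-33.5,1.2,0,0,0,30],[0,-39,-0.3,0,0,0,35],[0,-44.3,-2.3,0,0,0,40],[0,-49.4,-4.7,0,0,0,45],[0,-54.3,-7.6,0,0,0,50],[0,-58.9,-10.9,0,0,0,55],[0,-63.2,-14.5,0,0,0,60]]

```text
clock: 10.25
eef_pos: [0.6019, -0.0763, 0.0897]
orientation: [0.537, 0.844, 0.0, -0.001]
contact_force: [-1.4, 2.1, 1.0]
gripper_width: -0.0002
grasp_force: 1.3
```

```bash
python3 - <<'E'
from h import *
p,y,s=pose();print(p,np.degrees(y)%360,s['contact_force'],np.degrees(s['q'][5]),tgt(25,.019))
E
```

```text
[ 0.60194666 -0.07632851  0.08966879] 115.06529843563803 [-1.35308004  2.09378085  0.9514457 ] -162.35222144235405 (np.float64(0.6023613358231991), np.float64(-0.07707781981838027), 0.09, np.float64(2.007128639793479))
```

```bash
python3 - <<'E'
from h import *
p,y,s=pose();print(np.degrees(s['q']),s['eef_pos'])
E
```

```text
[ 7.45904782e+00  2.53360963e+01  7.42820986e-01 -9.98474388e-02
 -6.54395210e+01 -1.62352221e+02] [ 0.60194666 -0.07632851  0.08966879]
```

Call:
play_rows:
  steps:
    - [[0,9,0,0,0,0,0],[0,18,0,0,0,0,0],[0,18,0,0,0,0,-8],[0,18,0,0,0,0,-16],[0,18,0,0,0,0,-24],[0,18,0,0,0,0,-32],[0,18,0,0,0,0,-40],[0,18,0,0,0,0,-48],[0,18,0,0,0,0,-56],[0,18,0,0,0,0,-64],[0,18,0,0,0,0,-72],[0,18,0,0,0,0,-80]]

```text
clock: 11.45
eef_pos: [0.5942, -0.0597, 0.0901]
orientation: [-0.136, 0.991, 0.0, 0.0]
contact_force: [0.3, 0.3, 1.0]
gripper_width: 0.0
grasp_force: 0.0
```

Call:
play_rows:
  steps:
    - [[0,0,0,0,0,0,-8],[0,0,0,0,0,0,-16],[0,0,0,0,0,0,-24],[0,0,0,0,0,0,-32],[0,0,0,0,0,0,-40],[0,0,0,0,0,0,-48],[0,0,0,0,0,0,-56],[0,0,0,0,0,0,-64],[0,0,0,0,0,0,-72],[0,0,0,0,0,0,-80],[0,0,0,0,0,0,-88],[0,0,0,0,0,0,-96]]

```text
clock: 12.65
eef_pos: [0.5942, -0.0597, 0.0901]
orientation: [0.827, -0.562, 0.0, -0.0]
contact_force: [0.3, 0.3, -0.1]
gripper_width: -0.0003
grasp_force: 0.0
```

```bash
python3 - <<'E'
from h import *
np.set_printoptions(legacy='1.25')
look('wrist',['handle','wheel_axis'],'w4')
p,y,s=pose();print(p,np.degrees(y)%360,s['contact_force'],np.degrees(s['q'][5]),s['clock'])
rows([tgt(25,.024,0)]+[tgt(25,.02,0)]+[tgt(f,.019,0) for f in np.arange(20,-30,-5)],p,y)
E
```

```text
wrist handle [([0.6144, -0.0967, 0.069], 0.68), ([0.5549, -0.1206, 0.0016], 0.56)]
wrist wheel_axis [([0.5572, -0.1198, 0.0733], 0.68)]
[ 0.59432875 -0.05991211  0.09010047] 291.0233681537409 [0.85875561 0.15126166 0.19961795] 11.808148881149826 12.8
[[0, 13.9, -1.0, 0.1, 0, 0, -4.0], [0, 17.9, -1.3, 0.1, 0, 0, -4.0], [0, 24.3, -3.1, 0.1, 0, 0, 1.0], [0, 29.8, -4.5, 0.1, 0, 0, 6.0], [0, 35.4, -5.3, 0.1, 0, 0, 11.0], [0, 41.0, -5.6, 0.1, 0, 0, 16.0], [0, 46.7, -5.5, 0.1, 0, 0, 21.0], [0, 52.3, -4.9, 0.1, 0, 0, 26.0], [0, 57.8, -3.7, 0.1, 0, 0, 31.0], [0, 63.3, -2.1, 0.1, 0, 0, 36.0], [0, 68.5, -0.1, 0.1, 0, 0, 41.0], [0, 73.6, 2.5, 0.1, 0, 0, 46.0]]
```

View pics/w4.png

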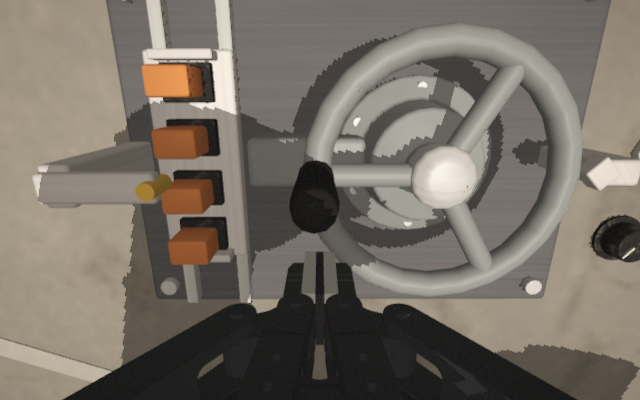

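The handle at (315,195) is half a turn on, straight ahead of the fingers, and the carriage has advanced. Starting the second half.

Call:
play_rows:
  steps:
    - [[0,8,-0.5,0,0,0,-4],[0,14,-1,0,0,0,-4],[0,18,-1.3,0,0,0,-4],[0,24.3,-3.1,0.1,0,0,1],[0,29.8,-4.5,0.1,0,0,6],[0,35.4,-5.3,0.1,0,0,11],[0,41,-5.6,0.1,0,0,16],[0,46.7,-5.5,0.1,0,0,21],[0,52.3,-4.9,0.1,0,0,26],[0,57.8,-3.7,0.1,0,0,31],[0,63.3,-2.1,0.1,0,0,36],[0,68.5,-0.1,0.1,0,0,41]]

```text
clock: 14.0
eef_pos: [0.6198, -0.124, 0.09]
orientation: [-0.571, 0.821, 0.0, 0.001]
contact_force: [1.1, 2.2, 0.6]
gripper_width: -0.0003
grasp_force: 1.3
```

```bash
python3 - <<'E'
from h import *
np.set_printoptions(legacy='1.25')
p,y,s=pose();print(p,np.degrees(y),s['contact_force'],np.degrees(s['q'][5]),s['clock'],tgt(-20,.019,0))
q=tgt(-20,.019,0)
rows([tgt(f,.019,0) for f in np.arange(-25,-85,-5)],np.array(q[:3]),q[3])
E
```

```text
[ 0.61984714 -0.12395633  0.08997979] 249.68246904695283 [1.05162682 2.21410499 0.64105912] -23.084065623240484 14.0 (0.6189593252119141, -0.12385108909125919, 0.09, -1.9198621771937625)
[[0, 5.5, -1.4, -0.0, 0, 0, 5.0], [0, 11.1, -2.4, -0.0, 0, 0, 10.0], [0, 16.7, -2.8, -0.0, 0, 0, 15.0], [0, 22.4, -2.8, -0.0, 0, 0, 20.0], [0, 28.0, -2.2, -0.0, 0, 0, 25.0], [0, 33.5, -1.2, -0.0, 0, 0, 30.0], [0, 39.0, 0.3, -0.0, 0, 0, 35.0], [0, 44.3, 2.3, -0.0, 0, 0, 40.0], [0, 49.4, 4.7, -0.0, 0, 0, 45.0], [0, 54.3, 7.6, -0.0, 0, 0, 50.0], [0, 58.9, 10.9, -0.0, 0, 0, 55.0], [0, 63.2, 14.5, -0.0, 0, 0, 60.0]]
```

Call:
play_rows:
  steps:
    - [[0,5.5,-1.4,0,0,0,5],[0,11.1,-2.4,0,0,0,10],[0,16.7,-2.8,0,0,0,15],[0,22.4,-2.8,0,0,0,20],[0,28,-2.2,0,0,0,25],[0,33.5,-1.2,0,0,0,30],[0,39,0.3,0,0,0,35],[0,44.3,2.3,0,0,0,40],[0,49.4,4.7,0,0,0,45],[0,54.3,7.6,0,0,0,50],[0,58.9,10.9,0,0,0,55],[0,63.2,14.5,0,0,0,60]]

```text
clock: 15.2
eef_pos: [0.5851, -0.1789, 0.0901]
orientation: [-0.084, 0.996, 0.0, 0.001]
contact_force: [2.7, 0.8, -0.7]
gripper_width: -0.0001
grasp_force: 1.3
```

Call:
play_rows:
  steps:
    - [[0,5.5,-1.4,0,0,0,5],[0,11.1,-2.4,0,0,0,10],[0,16.7,-2.8,0,0,0,15],[0,22.4,-2.8,0,0,0,20],[0,28,-2.2,0,0,0,25],[0,33.5,-1.2,0,0,0,30],[0,39,0.3,0,0,0,35],[0,44.3,2.3,0,0,0,40],[0,49.4,4.7,0,0,0,45],[0,54.3,7.6,0,0,0,50],[0,54.3,7.6,0,0,0,50]]

```text
clock: 16.3
eef_pos: [0.5292, -0.181, 0.0901]
orientation: [0.343, 0.939, 0.0, 0.0]
contact_force: [0.7, 0.4, 0.5]
gripper_width: -0.0001
grasp_force: 0.0
```

```bash
python3 - <<'E'
from h import *
np.set_printoptions(legacy='1.25')
look('wrist',['handle','wheel_axis','index_mark'],'w5')
p,y,s=pose();print(p,np.degrees(y),s['contact_force'],np.degrees(s['q'][5]),s['clock'],tgt(-130,.019,0))
t=np.array([np.cos(np.radians(115.3)),np.sin(np.radians(115.3))]);print((p[:2]-A)@t)
E
```

```text
wrist handle [([0.5153, -0.1699, 0.0712], 0.9)]
wrist wheel_axis [([0.5543, -0.1223, 0.0703], 0.61)]
wrist index_mark [([0.483, -0.1453, 0.06], 0.84), ([0.5546, -0.12, 0.0706], 0.42)]
[ 0.5294622  -0.18088     0.08981481] 140.08011822905442 [-0.27222885  0.34424312 -0.60027399] -127.06787710400336 16.5 (0.5289020126186952, -0.1802077200574209, 0.09, 2.443460952792061)
-0.04401660975743469
```

View pics/w5.png

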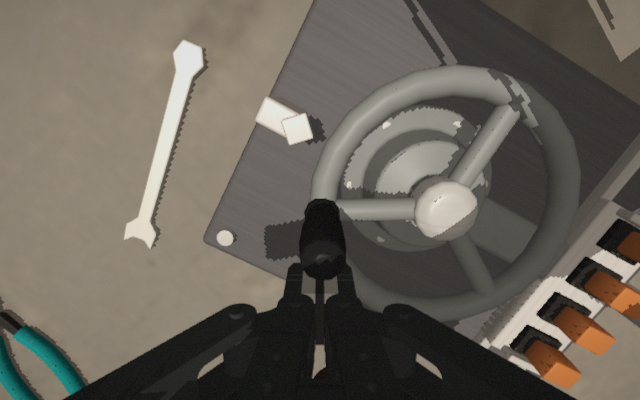

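The handle at (322,240) is about 30° short of the pointer at (285,120). I'll close most of that gap, then look again.

Call:
play_rows:
  steps:
    - [[0,4.4,-1.2,0,0,0,4],[0,8.9,-2.1,0,0,0,8],[0,13.4,-2.6,0,0,0,12],[0,17.9,-2.8,0,0,0,16],[0,22.4,-2.8,0,0,0,20],[0,25.7,-2.5,0,0,0,23],[0,25.7,-2.5,0,0,0,23]]

```text
clock: 17.2
eef_pos: [0.508, -0.1664, 0.0898]
orientation: [0.522, 0.853, -0.0, -0.0]
contact_force: [0.5, -1.0, -1.3]
gripper_width: 0.0002
grasp_force: 0.3
```

```bash
python3 - <<'E'
from h import *
np.set_printoptions(legacy='1.25')
for i in range(2):look('wrist',['handle','wheel_axis','index_mark'],'w6')
p,y,s=pose();print(p,np.degrees(y),s['contact_force'],np.degrees(s['q'][5]),s['clock'],tgt(-153,.019,0))
t=np.array([np.cos(np.radians(115.3)),np.sin(np.radians(115.3))]);print((p[:2]-A)@t)
im=cv2.imread('pics/w6.png');cv2.imwrite('pics/w6c.png',cv2.resize(im[20:320,160:560],(800,600),interpolation=cv2.INTER_CUBIC))
E
```

```text
wrist handle [([0.499, -0.1472, 0.0703], 0.86)]
wrist wheel_axis [([0.555, -0.1189, 0.068], 0.56), ([0.4318, -0.2373, -0.0002], 0.44)]
wrist index_mark [([0.4822, -0.1459, 0.0605], 0.65)]
wrist handle [([0.4981, -0.1462, 0.0698], 0.7)]
wrist wheel_axis []
wrist index_mark [([0.4825, -0.1496, 0.0615], 0.85)]
[ 0.50815787 -0.16632987  0.0898377 ] 117.05077019832824 [0.06658377 0.00428407 0.04568575] -151.60672351021088 17.6 (0.5075834149953726, -0.1655765349434309, 0.09, 2.0420352248333655)
-0.02175751450008497
```

View pics/w6c.png

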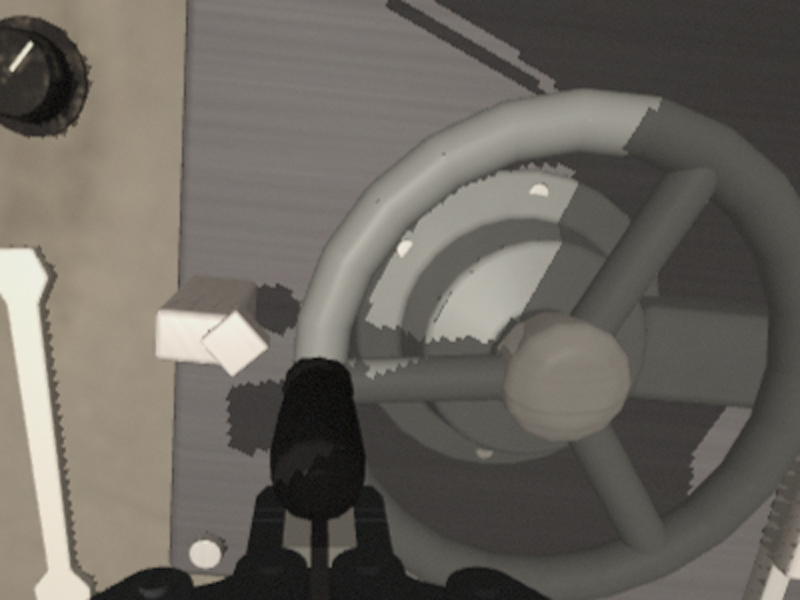

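The handle foot is at crop (320,375) and the pointer tip at (268,345). A few degrees remain; I'll compute them.

```bash
python3 - <<'E'
from h import *
K=ctrl.get_calibration('wrist');f=200/np.tan(np.radians(K['fov_y']/2));W=np.linalg.inv(np.array(K['camera_from_world']))
def w(u,v,z):
    u,v=160+u/2,20+v/2
    d=W[:3,:3]@[(u-K['cx'])/f,(v-K['cy'])/f,1];return (W[:3,3]+d*(z-W[2,3])/d[2])[:2]
def ang(p,c):v=p-c;return np.degrees(np.arctan2(v[1],v[0]))%360,np.hypot(*v)*1e3
hub=w(567,365,.078);print('hub',hub)
for c in (hub,A):
  print('idx',ang(w(268,345,.062),c),'foot',ang(w(320,375,.072),c),'htop',ang(w(317,483,.125),c),'spokes',ang(w(697,183,.066),c),ang(w(647,540,.066),c))
E
```

```text
hub [ 0.54936927 -0.11429385]
idx (np.float64(206.83706446423201), np.float64(72.54114979268634)) foot (np.float64(211.52017853678203), np.float64(59.166663103040754)) htop (np.float64(213.62573625350666), np.float64(60.0578907873361)) spokes (np.float64(80.9062370416031), np.float64(51.3969627109711)) (np.float64(327.77380006993593), np.float64(64.39268333566099))
idx (np.float64(200.88634005257566), np.float64(74.45097325311245)) foot (np.float64(204.10317167011013), np.float64(60.54668561022335)) htop (np.float64(206.25681004799625), np.float64(61.14859336651392)) spokes (np.float64(86.69151660358249), np.float64(57.05219107697164)) (np.float64(330.4598995608971), np.float64(57.059311461814104))
```

Call:
play_rows:
  steps:
    - [[0,1.5,-0.2,0,0,0,1],[0,3,-0.5,0,0,0,2],[0,4,-0.7,0,0,0,3],[0,4,-0.7,0,0,0,3]]

```text
clock: 18.0
eef_pos: [0.5055, -0.163, 0.0899]
orientation: [0.545, 0.839, -0.0, -0.0]
contact_force: [0.0, -2.4, -1.3]
gripper_width: 0.0002
grasp_force: 0.9
```

```bash
python3 - <<'E'
from h import *
p,y,s=pose();print(p,np.degrees(y),s['contact_force'],s['clock'])
t=np.array([np.cos(np.radians(115.3)),np.sin(np.radians(115.3))]);print((p[:2]-A)@t)
E
```

```text
[ 0.50552478 -0.16300735  0.08987558] 113.98833020835234 [ 0.03534741 -2.40754928 -1.31765835] 18.0
-0.017628419279879327
```

Call:
play_rows:
  steps:
    - [[0,-5,0,0,0,0,0],[0,-15,0,0,0,0,0],[0,-25,0,0,0,0,0],[0,-25,0,-20,0,0,0],[0,-25,0,-55,0,0,0],[0,-25,0,-90,0,0,0],[0,-25,0,-120,0,0,0],[0,-25,0,-140,0,0,-8],[0,-25,0,-140,0,0,-16],[0,-25,0,-140,0,0,-24],[0,-25,0,-140,0,0,-32],[0,-25,0,-140,0,0,-40]]

```text
clock: 19.2
eef_pos: [0.516, -0.1866, 0.2298]
orientation: [0.222, 0.975, 0.0, -0.0]
contact_force: [0.1, -0.2, -0.0]
gripper_width: -0.0001
grasp_force: 0.0
```

Call:
play_rows:
  steps:
    - [[0,0,0,0,0,0,-8],[0,0,0,0,0,0,-16],[0,0,0,0,0,0,-24],[0,0,0,0,0,0,-32],[0,0,0,0,0,0,-40],[0,0,0,0,0,0,-48],[0,0,0,0,0,0,-56],[0,0,0,0,0,0,-64],[0,0,0,0,0,0,-70]]

```text
clock: 20.1
eef_pos: [0.516, -0.1866, 0.2298]
orientation: [-0.377, 0.926, 0.0, -0.0]
contact_force: [-0.5, 0.3, 0.4]
gripper_width: -0.0001
grasp_force: 0.0
```

```bash
python3 - <<'E'
from h import *
np.set_printoptions(legacy='1.25')
p,y,s=pose();print(p,np.degrees(y),s['clock'])
rows([(.52198,-.05818,.23054,np.radians(-65.45))],p,y)
E
```

```text
[ 0.51603933 -0.18660348  0.22980748] 224.29944981752078 20.1
[[0, -93.9, 87.8, -0.7, 0, 0, -70.3]]
```

Call:
play_rows:
  steps:
    - [[0,-10,10,-0.7,0,0,-8],[0,-25,23,-0.7,0,0,-16],[0,-40,37,-0.7,0,0,-24],[0,-55,51,-0.7,0,0,-32],[0,-70,65,-0.7,0,0,-40],[0,-85,79,-0.7,0,0,-48],[0,-93.9,87.8,-0.7,0,0,-56],[0,-93.9,87.8,-0.7,0,0,-64],[0,-93.9,87.8,-0.7,0,0,-70.3],[0,-93.9,87.8,-0.7,0,0,-70.3],[0,-93.9,87.8,-0.7,0,0,-70.3]]

```text
clock: 21.2
eef_pos: [0.5225, -0.0579, 0.2305]
orientation: [0.839, -0.544, -0.0, 0.0]
contact_force: [-0.2, 0.6, -0.5]
gripper_width: -0.0001
grasp_force: 0.0
```

```bash
python3 - <<'E'
from h import *
p,y,s=pose();print(p,np.degrees(y),s['clock'])
look('wrist',['wheel_axis','handle','index_mark'],'w7')
a,b=[cv2.imread(f'pics/{n}.png')[10:190,215:455] for n in('w2','w7')]
cv2.imwrite('pics/cmp.png',np.vstack([cv2.resize(i,(400,300),interpolation=cv2.INTER_CUBIC) for i in(a,b)]))
# wheel rotation between pictures: black handle centroid, and white pointer shift
for n in('w2','w7'):
    g=cv2.imread(f'pics/{n}.png');m=np.zeros(g.shape[:2],bool);m[80:130,370:425]=1
    m&=g.max(2)<38;v,u=np.nonzero(m);print(n,u.mean(),v.mean(),m.sum())
a,b=[cv2.cvtColor(cv2.imread(f'pics/{n}.png'),cv2.COLOR_BGR2GRAY).astype(np.float32) for n in('w2','w7')]
print('cam shift',cv2.phaseCorrelate(a[0:30,130:230].copy(),b[0:30,130:230].copy()),cv2.phaseCorrelate(a[130:200,380:480].copy(),b[130:200,380:480].copy()))
E
```

```text
[ 0.52253532 -0.05792678  0.23051444] -65.8743009467598 21.2
wrist wheel_axis []
wrist handle [([0.4998, -0.1463, 0.0678], 0.9)]
wrist index_mark []
w2 392.3494208494208 105.01930501930502 518
w7 393.62428842504744 106.38519924098672 527
cam shift ((0.826904670162925, 0.6259871252421192), 0.14965533860524496) ((1.4784777340870505, 0.21670277775492508), 1.047573630279965)
```

View pics/cmp.png

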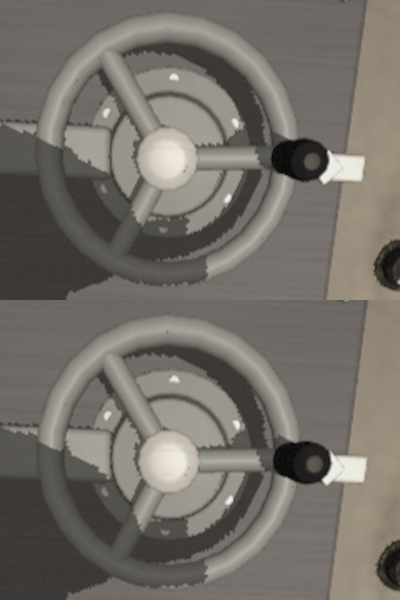

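The two views (start above, now below) nearly coincide, with the handle at the pointer again. One numeric check of the spoke directions against the frame.

```bash
python3 - <<'E'
from h import *
K=ctrl.get_calibration('wrist');f=200/np.tan(np.radians(K['fov_y']/2));W=np.linalg.inv(np.array(K['camera_from_world']))
def w(u,v,z):
    d=W[:3,:3]@[(u-K['cx'])/f,(v-K['cy'])/f,1];return (W[:3,3]+d*(z-W[2,3])/d[2])[:2]
g=cv2.imread('pics/w7.png',0)
L=cv2.createLineSegmentDetector().detect(g)[0][:,0]
for l in L:
    n=np.hypot(l[2]-l[0],l[3]-l[1])
    if n<18 or l[[1,3]].max()>215 or l[[0,2]].min()<130 or l[[0,2]].max()>440: continue
    r=np.hypot(l[0]-316,l[1]-103),np.hypot(l[2]-316,l[3]-103)
    z=.066 if max(r)<78 else .01
    a,b=w(*l[:2],z),w(*l[2:],z);d=b-a;th=np.degrees(np.arctan2(d[1],d[0]))
    print(l.round(1),z,'angle mod 180 %.1f'%(th%180),'off mm %.1f'%(1e3*np.cross(a-A,d/np.hypot(*d))))
E
```

```text
[186.7  18.1 188.2  41.9] 0.01 angle mod 180 111.7 off mm 128.0
[189.3  55.6 190.8  77. ] 0.01 angle mod 180 112.2 off mm 127.5
[154.4  87.5 175.6  87.5] 0.01 angle mod 180 24.2 off mm -14.9
[187.   43.3 156.9  42.1] 0.01 angle mod 180 22.2 off mm 51.2
[150.6  52.1 188.1  53.8] 0.01 angle mod 180 21.8 off mm -41.0
[189.4  78.1 160.6  77. ] 0.01 angle mod 180 22.4 off mm 19.7
[347.5 141.  363.5 113.9] 0.066 angle mod 180 84.7 off mm 39.2
[397.4 120.6 374.8 110.9] 0.01 angle mod 180 2.1 off mm 15.4
[211.4 198.2 198.3   0.6] 0.01 angle mod 180 112.4 off mm -114.9
[176.  197.  170.2 148. ] 0.01 angle mod 180 113.5 off mm -156.1
[191.6  89.5 192.8 109.5] 0.01 angle mod 180 111.5 off mm 127.7
[433.1 104.1 414.4 102.9] 0.01 angle mod 180 20.6 off mm 6.7
[184.3   8.  148.1   6.9] 0.01 angle mod 180 22.7 off mm 82.9
[193.9 120.7 195.1 141.9] 0.01 angle mod 180 111.4 off mm 127.4
[364.8  92.9 355.1  71.5] 0.066 angle mod 180 141.7 off mm 41.1
[145.5  29.1 152.1  90.6] 0.01 angle mod 180 112.2 off mm 167.7
[190.7 111.3 165.6 110.7] 0.01 angle mod 180 23.0 off mm -11.1
[165.6 119.7 191.9 120.9] 
[... 3793 characters left out ...]
. ] 0.01 angle mod 180 118.3 off mm -128.5
[203.1 201.5 176.9 200. ] 0.01 angle mod 180 20.8 off mm -113.3
[242.1 129.9 250.8 146.8] 0.01 angle mod 180 138.6 off mm 82.9
[279.1 158.3 258.2 134.3] 0.066 angle mod 180 154.1 off mm -56.4
[262.4 161.1 280.3 173.6] 0.01 angle mod 180 168.1 off mm 83.3
[267.9  60.5 256.5  81.7] 0.066 angle mod 180 82.2 off mm 53.6
[250.2 146.2 262.3 160.3] 0.01 angle mod 180 152.9 off mm 83.2
[211.9 114.9 236.9 116. ] 0.01 angle mod 180 22.1 off mm 16.0
[259.4 133.7 250.8 114.3] 0.066 angle mod 180 135.7 off mm -56.7<stdin>:13: DeprecationWarning: Arrays of 2-dimensional vectors are deprecated. Use arrays of 3-dimensional vectors instead. (deprecated in NumPy 2.0)
```

The spokes put the handle at about 24.5°, against 21.9° for the frame and pointer, so it is roughly 2.5° short. The start was slightly short too. I'll give it one small nudge of about 2 mm.

```bash
python3 - <<'E'
from h import *
np.set_printoptions(legacy='1.25')
p,y,s=pose();t=np.array([-.39,.92]);e=np.array([.5046,-.1610]);Y=np.radians(-67)
rows([(*(e-.022*t),z,Y) for z in(.23,.09)]+[(*(e-k*t),.09,Y) for k in (.004,0)],p,y)
E
```

```text
[[0, 108.8, 59.1, 0.6, 0, 0, 1.2], [0, 108.8, 59.1, 140.6, 0, 0, 1.2], [0, 90.9, 58.7, 140.6, 0, 0, 1.2], [0, 86.9, 58.6, 140.6, 0, 0, 1.2]]
```

Call:
play_rows:
  steps:
    - [[0,30,16,0,0,0,1],[0,65,35,0,0,0,1.2],[0,98,53,0,0,0,1.2],[0,109,59,0,0,0,1.2],[0,109,59,20,0,0,1.2],[0,109,59,50,0,0,1.2],[0,109,59,80,0,0,1.2],[0,109,59,110,0,0,1.2],[0,109,59,130,0,0,1.2],[0,109,59,140.5,0,0,1.2],[0,109,59,140.5,0,0,1.2]]

```text
clock: 22.5
eef_pos: [0.5127, -0.1809, 0.0889]
orientation: [0.834, -0.551, -0.001, 0.001]
contact_force: [-0.1, 0.0, 0.4]
gripper_width: 0.0004
grasp_force: 0.0
```

Call:
play_rows:
  steps:
    - [[0,-5,0,0,0,0,0],[0,-10,0,0,0,0,0],[0,-15,0,0,0,0,0],[0,-18,0,0,0,0,0],[0,-19,0,0,0,0,0],[0,-19,0,0,0,0,0]]

```text
clock: 23.1
eef_pos: [0.5061, -0.1635, 0.0904]
orientation: [0.835, -0.551, 0.0, -0.0]
contact_force: [0.9, -0.4, -0.2]
gripper_width: 0.0001
grasp_force: 0.0
```

Call:
play_rows:
  steps:
    - [[0,-1,0,0,0,0,0],[0,-2,0,0,0,0,0],[0,-2.8,0,0,0,0,0],[0,-2.8,0,0,0,0,0]]

```text
clock: 23.5
eef_pos: [0.5051, -0.1614, 0.0902]
orientation: [0.834, -0.551, 0.0, 0.0]
contact_force: [1.1, -3.2, 1.3]
gripper_width: 0.0
grasp_force: 1.1
```

Call:
play_rows:
  steps:
    - [[0,5,0,0,0,0,0],[0,15,0,0,0,0,0],[0,22,0,0,0,0,0],[0,22,0,-20,0,0,0],[0,22,0,-60,0,0,0],[0,22,0,-100,0,0,0],[0,22,0,-130,0,0,0],[0,22,0,-140,0,0,0],[0,0,0,-140,0,0,0],[0,-40,-20,-140,0,0,0],[0,-80,-50,-140,0,0,-1],[0,-87,-58.6,-140,0,0,-1.2]]

```text
clock: 24.7
eef_pos: [0.5249, -0.0547, 0.2294]
orientation: [0.841, -0.541, -0.001, -0.0]
contact_force: [0.4, 0.1, -0.1]
gripper_width: -0.0003
grasp_force: 0.0
```

```bash
python3 - <<'E'
from h import *
look('wrist',['handle'],'w8')
p,y,s=pose();print(p,np.degrees(y),s['clock'])
K=ctrl.get_calibration('wrist');f=200/np.tan(np.radians(K['fov_y']/2));W=np.linalg.inv(np.array(K['camera_from_world']))
def w(u,v,z):
    d=W[:3,:3]@[(u-K['cx'])/f,(v-K['cy'])/f,1];return (W[:3,3]+d*(z-W[2,3])/d[2])[:2]
g=cv2.imread('pics/w8.png',0)
for l in cv2.createLineSegmentDetector().detect(g)[0][:,0]:
    n=np.hypot(l[2]-l[0],l[3]-l[1]);m=np.hypot((l[0]+l[2])/2-316,(l[1]+l[3])/2-103)
    z=.066 if m<60 else .01
    if n<30: continue
    a,b=w(*l[:2],z),w(*l[2:],z);d=b-a;dn=d/np.hypot(*d);o=1e3*((a-A)[0]*dn[1]-(a-A)[1]*dn[0])
    if (m<60 and abs(o)<8) or (m>60 and n>80 and abs(abs(o)-110)<4): print(l.round(1),z,'%.1f'%(np.degrees(np.arctan2(d[1],d[0]))%180),'off %.1f'%o)
for n in('w2','w7','w8'):
    g=cv2.imread(f'pics/{n}.png');m=np.zeros(g.shape[:2],bool);m[80:130,370:425]=1
    m&=g.max(2)<38;v,u=np.nonzero(m);print(n,u.mean(),v.mean())
E
```

```text
wrist handle [([0.4975, -0.1444, 0.0674], 0.85)]
[ 0.52497789 -0.05672097  0.22919047] -65.52926265652818 24.8
[376.9  98.9 339.3 100.8] 0.066 27.3 off 2.6
[281.5  41.  307.9  88.4] 0.066 144.5 off 2.3
[339.3 106.5 375.8 110.4] 0.066 18.7 off -0.4
[214.4 198.1 207.1  84.3] 0.01 112.7 off -113.9
[410.6 208.4 253.1 201. ] 0.01 21.7 off -108.2
[314.2  85.1 290.   35.9] 0.066 141.8 off 2.9
[4.417e+02 4.000e-01 4.278e+02 9.930e+01] 0.01 111.7 off -109.4
[425.  119.3 412.8 206.8] 0.01 111.7 off -109.4
w2 392.3494208494208 105.01930501930502
w7 393.62428842504744 106.38519924098672
w8 399.1882770870337 106.37300177619893
```

```bash
python3 -c "
from cell import ctrl
print(ctrl.sign_off())"
```

```text
the job is handed in; nothing more can be done
None
```

I pushed the wheel one full turn clockwise and handed the job in at about 25 s. The handle is back at the index pointer, about 1° short by camera estimate, and the fingers are clear of it.

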